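# Lay out a pile of weld samples for penetrant inspection

### The arm

A 6-joint arm with a two-finger parallel gripper is mounted at the origin on the work surface. World frame = base frame: x ahead of the robot, y to its left, z up, the work surface at z = 0. Lengths are in mm, angles in rad, forces in N, time in s.
With the tool pointing down it reaches from about 300 to 775 mm from the base axis. Payload 14.6 kg.
Tool frame: the origin (TCP) lies between the finger pads; the fingertips stand 19 mm ahead of it and the grasp point (between the pads) is the TCP (ctrl.nose_length is the z of the fingertips in the tool frame, in mm); z points along the fingers, y is the line along which they close (so a half turn about z gives the same grasp; the last joint's range is limited). The gripper opens to 94 mm and grips with 3 to 60 N. Pads are 16 mm wide; open, the fingers measure 119 mm over their backs; the gripper's body (75 mm by 177 mm) begins 78 mm behind the grasp point.
Start: joints at [-1.352, 0.3, 1.521, -0, 1.321, -0.067], TCP at [155.052, -527.682, 224.446] pointing down, gripper open.
Joint ranges: [-3.03, 3.03], [-0.79, 2.21], [0.23, 2.52], [-1.04, 4.18], [0, 3.07], [-2.55, 2.55]. Speed limits (rad/s): [2.22, 2.22, 2.57, 3.14, 3.14, 3.14].

### API

Orientations are given as [roll, pitch, yaw] about the fixed x, y, z axes, in that order (R = Rz(yaw) Ry(pitch) Rx(roll)).
In Python, from station import ctrl gives the robot as it stands.
- The arm moves only by the tool move_arm, never from a script. Its argument "commands" is text: rows parted by semicolons, each of 6 numbers parted by spaces: the shift along the tool's x, y, z in units of 400 mm (1.0 is 400 mm), then the turn, a rotation vector about the tool's x, y, z in units of 60 degrees (1.0 is 60 degrees). A call has 1 to 10 rows; each row is the pose to reach, as a shift and turn from the pose commanded when the call began, along the tool's axes at that moment; what a row does not reach only later rows make up. A row lasts 1/12 s, in which the tool goes at most 41.7 mm and 7.16 degrees, less where a joint would pass 70% of its speed; a pose out of reach is approached as far as the arm can. A call with a number of a shift or a turn outside -1 to 1 is refused whole. A call with a gripper value outside its range is refused whole. "gripper" is the opening, from -1 (shut) to 1 (fully open), set as the call begins (left out, the last holds). The fingers move at their own pace and stop on an object; "newtons" is the grip in N (left out, the last holds). Time passes only in rows, so rows that repeat a pose let the fingers close. It gives the time, the measured TCP pose, the force, the opening and the grip force at its end, in the units of the state.
- ctrl.read_state(): the state, without advancing time (a new reading comes with each control period).
- ctrl.read_camera(name): name is "scene" or "top"; returns a dict with "pixels" (384x512x3 uint8, red, green, blue), "z_map" (384x512 float32, mm along the optical axis (not along the pixel's ray), 0 where there is no reading), "intrinsics" (3x3 intrinsics, pixels), "rvec" (rotation vector, rad) and "tvec" (3), from world to camera coordinates, as OpenCV has them. Camera axes: x right, y down, z forward; pixel columns grow to the right and rows downward; lengths in mm; the calibration is good to about 2 mm. A picture is of the moment at which its call begins.
- ctrl.sign_off(): hands the job in; it is judged then, once.
The state is a dict: "time_s": time; "q": joint angles; "qd": joint speeds; "joint_efforts": joint torques, N m; "ee_pos": TCP position; "tcp_rot": TCP orientation; "ft_force": force on the tool from outside, world axes, zero at the start; "wrist_torque": the same for the moment, N m; "width": finger opening in mm; "gripper_force": force on a finger pad.
Only numpy, scipy, OpenCV 4.12 (cv2) and the standard library are available. Lean on these libraries where they do the work, as an engineer would, in place of code of your own. Each camera call takes 0.05 s, during which the arm holds its last target. There are 200 camera calls.

### The job

Take the pile of weld samples apart and set each piece upright in its own place: pipe collar over the post, round flange in the round dish, T-piece in the square tray. Then, last, the heavy base plate: tilt it clearly, rest one short end in the rectangular tray first, and pivot it down until it lies flat on the tray floor. Set everything down gently, dropping or slamming nothing, and leave the spray can and the drinking glass where they stand.

Things in the scene. Friction and masses are not known exactly. Their poses are not given: they have to be found in the camera images.
- base_plate: heavy steel base plate, 100 (its x) x 60 (its y) x 16 mm (z), about 0.75 kg, loose, four dark screw holes at its corners; the bottom of the pile, lying flat on the bench. Origin: centre of the underside; z up. Flange and T-piece stand side by side on its top: flange centre at about x = -23 mm, T-piece centre at about x = +28 mm of the plate's frame, both at y = 0
- flange: solid round steel disc, diameter 54, height 14 mm, about 0.24 kg, six small dark dots near its rim; loose, flat on the base plate, with the collar standing on its middle. Origin: centre of the underside; z is its axis, up
- collar: short piece of aluminium pipe, outer diameter 40, bore 30, height 26 mm, about 0.11 kg; loose, standing on the flange, open at both ends. Origin: centre of the underside; z is its axis, up
- tee: T-joint weld sample in steel, about 0.15 kg, loose, standing on the base plate: foot 36 (its x) x 40 (its y) x 8 mm, with an upright web 10 mm thick (y) and 34 mm long (x) rising along the middle of the foot to 32 mm above the underside. Origin: centre of the foot's underside; z up
- plate_tray: fixed white rectangular tray, place of the base plate: inside 122 (its x) x 82 (its y) mm, walls 3 mm, floor surface 4 mm and rim 7.5 mm above the bench. Origin: centre of its underside, on the bench; z up. The plate goes in lengthwise, either way round
- square_tray: fixed white square tray, place of the T-piece: inside 60 x 60 mm, walls 3 mm, floor surface 4 mm and rim 7.5 mm above the bench. Origin: centre of its underside, on the bench; z up. The T-piece may stand in it at any yaw
- round_dish: fixed white round dish, place of the flange: inside diameter 76, wall 3 mm, floor surface 4 mm and rim 7.5 mm above the bench. Origin: centre of its underside, on the bench; z up
- post_stand: fixed stand, place of the collar: white disc of diameter 68 and 4 mm thick with an upright steel post of diameter 12 mm in its middle, tapered at the tip, its top 40 mm above the bench. Origin: centre of its underside, on the bench; z up
- spray_can: standing spray can, diameter 64, height 158 mm, white with a red band and a small red cap; to be left alone. Origin: centre of its underside
- glass: standing drinking glass, rim diameter 68, height 105 mm; to be left alone. Origin: centre of its underside
There are look-alikes about, which are no part of the job. What is shaped like the base_plate but green or orange is not meant. What is shaped like the tee but orange is not meant.

How it is judged:
By the outcome, as a careful person would: the job done as asked, in the order asked, and still so for the second after the job is handed in, with the robot touching nothing.
It also fails if it takes over 115 s, if anything falls off the work surface, if the arm or the gripper's body presses on something with over 40 N, if the wrist force passes 120 N, or if a joint passes its speed limit or range.

## Working session

There is one attempt and no reset: what is moved stays moved. The work goes in short steps, Python scripts to look and compute and a tool call to move; the robot and the scene stay as the last step left them, time stands still between calls to the robot, and variables do not carry over. Pictures are saved under pics/ and viewed, at most 14 in all, crops included, and the job is handed in when it is done.

Besides the shell and the picture viewer there is one more tool, called after ">>>" by a JSON object that holds its "op" and its "data", one argument or row to a line. move_arm: Moves the arm, as the interface text tells. Shifts and turns lie within -1 to 1; 1 stands for 400 mm of shift or 60 degrees of turn. Its arguments: {"type":"object","properties":{"commands":{"type":"string"},"gripper":{"type":"number"},"newtons":{"type":"number"}},"required":["commands"]}

```bash
ls; mkdir -p pics; cat > h.py <<'E'
import numpy as np, cv2
from station import ctrl
from scipy.spatial.transform import Rotation as Ro
def cam(n):
    c=ctrl.read_camera(n); K=np.array(c['intrinsics']);R=cv2.Rodrigues(np.array(c['rvec'],float))[0];t=np.array(c['tvec'],float).ravel()
    z=c['z_map']; v,u=np.mgrid[:384,:512]
    P=np.stack([(u-K[0,2])/K[0,0]*z,(v-K[1,2])/K[1,1]*z,z],-1)
    W=(P-t)@R; W[z==0]=np.nan
    return c['pixels'],W,(K,R,t)
def save(im,n,s=1): cv2.imwrite('pics/'+n,cv2.resize(im[...,::-1],None,fx=s,fy=s,interpolation=cv2.INTER_CUBIC))
E
python3 - <<'E'
from h import *
for n in('top','scene'):
    p,W,_=cam(n); save(p,n+'0.png',1.5); np.savez(n+'0.npz',p=p,W=W)
    print(n,_[2],(-_[1].T@_[2]))
print(ctrl.read_state())
E
```

```text
pics
top [ 37.68559281 573.12904341 766.1015856 ] [424.77435283  48.55797625 856.74828035]
scene [ 212.192233   -404.35927115 1337.42030117] [1068.39315748  351.30463041  855.77224984]
{'time_s': 0.1, 'q': array([-1.35165614e+00,  3.00418541e-01,  1.52152518e+00,  8.81934679e-06,
        1.32072260e+00, -6.66070982e-02]), 'qd': array([ 2.35098480e-04, -1.11635445e-03, -1.56458149e-03,  5.59089960e-04,
       -3.64374551e-05,  3.96033337e-04]), 'joint_efforts': array([ 1.63886365e-03, -5.32636642e+01, -3.53280473e+01,  7.09598651e-02,
        2.34492804e-02, -6.31534726e-05]), 'ee_pos': array([ 154.97759362, -527.47999196,  223.93880417]), 'tcp_rot': array([-3.14052194e+00, -7.99843452e-05,  2.85745050e-01]), 'ft_force': array([-0.27595692, -0.62970137, -0.4010781 ]), 'wrist_torque': array([ 0.00826086,  0.00753182, -0.0214298 ]), 'gripper_force': 0.0, 'width': 93.89867581721012}
```

View pics/top0.png

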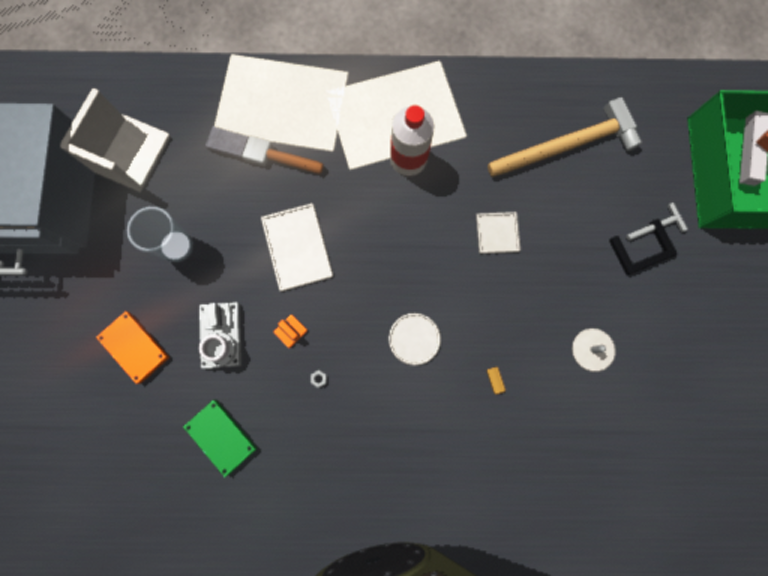

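View pics/scene0.png

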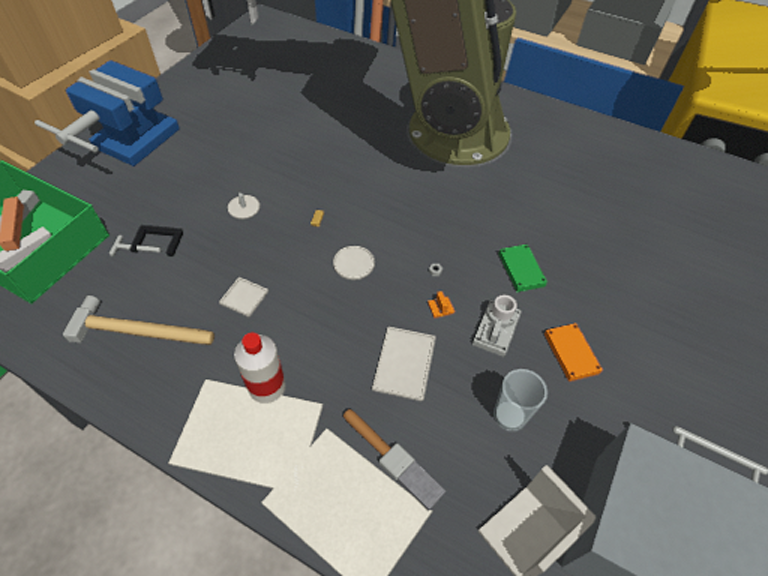

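The top view (1.5x pixels) shows the grey pile at (220,336), plate tray (296,247), square tray (498,232), dish (414,339) and post (594,349). The glass is at (176,246) and the can at (411,140). Plate-shaped candidates are orange (132,348), green (220,438) and grey (220,336). Tee-shaped candidates are orange (291,331) and the grey one in the pile. Only the grey ones fit the description. Next I'll confirm with a crop and measure.

```bash
python3 - <<'E'
from h import *
d=np.load('top0.npz');p,W=d['p'],d['W']
save(p[190:260,110:190],'crop0.png',8)
def reg(u0,u1,v0,v1,zlo,zhi,name,white=False):
    w=W[v0:v1,u0:u1];m=(w[...,2]>zlo)&(w[...,2]<zhi)
    if white:m&=p[v0:v1,u0:u1].min(-1)>120
    q=w[m]; r=cv2.minAreaRect(q[:,:2].astype(np.float32))
    print(name,len(q),np.round(q.mean(0),1),'rect',np.round(r[0],1),np.round(r[1],1),round(r[2],1),'z',np.round(np.percentile(q[:,2],[5,50,95]),1))
reg(125,168,195,255,45,70,'collar')
reg(125,168,195,255,40,46,'tee web')
reg(125,168,195,255,20,27,'tee foot')
reg(125,168,195,255,27,33,'flange')
reg(125,168,195,255,12,19,'plate')
reg(125,168,195,255,8,70,'all')
reg(170,225,130,200,-3,12,'ptray',1)
reg(310,355,135,175,-3,12,'sqtray',1)
reg(250,300,200,250,-3,12,'dish',1)
reg(375,415,212,253,-3,12,'stand',1)
reg(375,415,212,253,25,45,'post')
reg(80,135,130,180,10,130,'glass')
reg(250,300,60,125,10,190,'can')
reg(0,45,60,190,20,250,'toolbox')
reg(180,207,205,235,6,60,'otee')
reg(60,115,205,260,6,60,'oplate')
reg(118,175,265,320,6,60,'gplate')
E
```

```text
collar 208 [486.9 295.8  52.3] rect [493.7 291.4] [38.3 85.8] 83.8 z [46.5 53.2 58.2]
tee web 43 [485.5 293.6  43.1] rect [492.9 300.1] [84.3 34.4] 19.7 z [40.5 43.4 45.6]
tee foot 181 [514.2 294.7  24.1] rect [491.9 293.9] [97.7 49. ] 3.8 z [21.1 24.3 26.4]
flange 248 [473.  291.6  30.2] rect [491.5 293.4] [93.1 49.9] 0.2 z [27.6 30.2 32.3]
plate 356 [497.3 292.   16.2] rect [492.9 297.3] [100.1  60.5] 4.8 z [13.7 16.2 18.5]
all 1113 [491.6 292.7  29. ] rect [492.9 297.3] [100.2  60.7] 5.2 z [14.3 26.1 55.8]
ptray 1888 [639.8 182.6   4.5] rect [641.9 183.4] [132.8  91.7] 16.4 z [1.4 4.4 8.1]
sqtray 718 [ 667.8 -152.     4.7] rect [ 669.1 -152.7] [70.1 70.4] 2.8 z [1.2 4.5 8.5]
dish 945 [489.8 -11.9   4.5] rect [489.  -12.4] [81.3 82.7] 2.1 z [1.2 4.4 8.1]
stand 590 [ 475.  -298.     4.1] rect [ 474.9 -300.2] [67.1 67.7] 88.6 z [1.2 4.1 6.8]
post 31 [ 474.8 -296.8   36. ] rect [ 475.1 -297.7] [ 9.8 10. ] 1.5 z [27.7 37.1 41.3]
glass 1053 [641.  383.4  69.5] rect [639.6 380.3] [66.  66.1] 8.3 z [ 18.9  73.7 105.5]
can 1083 [ 7.828e+02 -3.000e-01  1.060e+02] rect [795.4  -2.4] [64.4 61.6] 87.5 z [ 24.8 122.6 158. ]
toolbox 4563 [707.  555.1 112.6] rect [700.3 573.1] [114.9 256.2] 77.7 z [ 48.7 128.4 131.8]
otee 247 [500.2 186.8  15.3] rect [500.4 187.5] [34.7 38.7] 46.2 z [ 6.8  9.2 34.2]
oplate 1159 [472.3 432.4  15.9] rect [473.  434.1] [101.1  61.2] 44.4 z [12.6 16.1 18.4]
gplate 1239 [336.4 286.7  16. ] rect [335.9 288.3] [99.8 61.6] 43.0 z [13.1 16.1 18.5]
```

View pics/crop0.png

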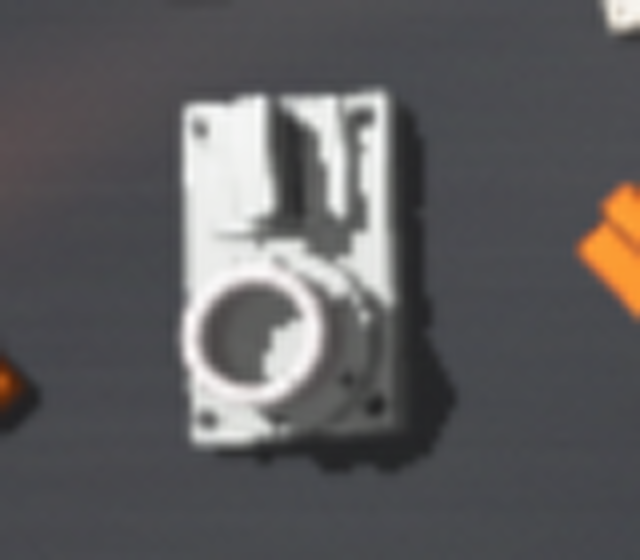

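The crop confirms the grey pile: collar ring at crop (255,335), flange under it, and the tee web above at about (270,170). One refinement, using both cameras.

```bash
cat >> h.py <<'E'
import json
def circ(q):
    A=np.c_[2*q[:,:2],np.ones(len(q))];s=np.linalg.lstsq(A,(q[:,:2]**2).sum(1),rcond=None)[0]
    return s[:2],np.sqrt(s[2]+s[0]**2+s[1]**2)
def plan(x,y,z,yaw,tilt=0,upd=True):
    """target: tool down, x axis at yaw (deg), then tilt (deg) about tool y"""
    try: c=json.load(open('cmd.json'))
    except Exception: c=dict(p=[155.052,-527.682,224.446],r=[-3.1405,0,.28575])
    R0=Ro.from_euler('xyz',c['r']); R1=Ro.from_euler('xyz',[np.pi,0,np.radians(yaw)])*Ro.from_euler('y',tilt,degrees=True)
    d=R0.inv().apply(np.array([x,y,z])-c['p'])/400; w=(R0.inv()*R1).as_rotvec()/np.radians(60)
    d,w=np.round(d,3),np.round(w,3)
    print(*d,*w)
    p=np.array(c['p'])+R0.apply(d*400); R=R0*Ro.from_rotvec(w*np.radians(60))
    if upd: json.dump(dict(p=list(p),r=list(R.as_euler('xyz'))),open('cmd.json','w'))
E
python3 - <<'E'
from h import *
def edge(q,h0,h1):pass
for n in('top','scene'):
    d=np.load(n+'0.npz');p,W=d['p'],d['W']
    near=lambda x,y,r:np.hypot(W[...,0]-x,W[...,1]-y)<r
    def pr(t,*a):print(n,t,*[np.round(x,1) for x in a])
    m=near(470,294,35)&(W[...,2]>53.5)&(W[...,2]<59);r=cv2.minEnclosingCircle(W[m][:,:2].astype(np.float32));pr('collar',m.sum(),r[0],r[1],circ(W[m]))
    m=near(522,297,32)&(W[...,2]>45)&(W[...,2]<51)&(W[...,0]>500)
    if m.sum()>5: r=cv2.minAreaRect(W[m][:,:2].astype(np.float32));pr('web',m.sum(),r[0],r[1],r[2],W[m].mean(0))
    m=near(493,297,62)&(W[...,2]>9)&(W[...,2]<19);r=cv2.minAreaRect(W[m][:,:2].astype(np.float32));pr('plate',r[0],r[1],r[2])
    m=near(475,-298,25)&(W[...,2]>20)&(W[...,2]<48);pr('post',m.sum(),W[m].mean(0),W[m].max(0),W[m].min(0))
    for t,c,R in(('ptray',(641,183),90),('sq',(669,-152),58),('dish',(489,-12),52),('stand',(475,-299),45)):
        m=near(*c,R)&(W[...,2]<12)&(p.min(-1)>120);q=W[m][:,:2].astype(np.float32);r=cv2.minAreaRect(q);pr(t,r[0],r[1],r[2],cv2.minEnclosingCircle(q)[:1][0])
E
```

```text
Traceback (most recent call last):
ValueError: setting an array element with a sequence. The requested array has an inhomogeneous shape after 1 dimensions. The detected shape was (2,) + inhomogeneous part.
```

```bash
cat > meas.py <<'E'
from h import *
for n in('top','scene'):
    d=np.load(n+'0.npz');p,W=d['p'],d['W']
    near=lambda x,y,r:np.hypot(W[...,0]-x,W[...,1]-y)<r
    def pr(t,*a):print(n,t,*[np.round(x,1) for x in a])
    m=near(470,294,35)&(W[...,2]>53.5)&(W[...,2]<59);r=cv2.minEnclosingCircle(W[m][:,:2].astype(np.float32));pr('collar',m.sum(),r[0],r[1],circ(W[m])[0])
    m=near(522,297,32)&(W[...,2]>45)&(W[...,2]<51)&(W[...,0]>500)
    if m.sum()>5: r=cv2.minAreaRect(W[m][:,:2].astype(np.float32));pr('web',m.sum(),r[0],r[1],r[2],W[m].mean(0))
    m=near(493,297,62)&(W[...,2]>9)&(W[...,2]<19);r=cv2.minAreaRect(W[m][:,:2].astype(np.float32));pr('plate',r[0],r[1],r[2])
    m=near(475,-298,25)&(W[...,2]>20)&(W[...,2]<48);pr('post',m.sum(),W[m].mean(0),W[m].max(0),W[m].min(0))
    for t,c,R in(('ptray',(641,183),90),('sq',(669,-152),58),('dish',(489,-12),52),('stand',(475,-299),45)):
        m=near(*c,R)&(W[...,2]<12)&(p.min(-1)>120);q=W[m][:,:2].astype(np.float32);r=cv2.minAreaRect(q);pr(t,r[0],r[1],r[2],cv2.minEnclosingCircle(q)[0])
E
python3 meas.py
```

```text
top collar 98 [470.4 294.2] 19.6 [470.5 294.3]
top web 67 [521.6 300.3] [33.1 10. ] 7.6 [521.3 300.2  48.1]
top plate [492.9 297.3] [100.1  60.6] 4.7
top post 36 [ 474.9 -296.4   34.1] [ 480.2 -292.6   43.5] [ 470.2 -302.7   20.7]
top ptray [641.9 183.4] [132.8  91.7] 16.4 [642.1 183.5]
top sq [ 669.1 -152.7] [70.1 70.4] 2.8 [ 668.  -152.7]
top dish [489.  -12.4] [81.3 82.7] 2.1 [490.2 -12. ]
top stand [ 474.9 -300.2] [67.1 67.7] 88.6 [ 475.  -300.6]
scene collar 66 [469.  293.5] 20.4 [469.4 293.2]
scene web 42 [519.9 298.8] [32.8  9.8] 7.6 [520.3 298.9  48.2]
scene plate [492.  295.8] [101.3  60. ] 5.1
scene post 20 [ 476.6 -298.5   32.9] [ 480.7 -294.7   41.7] [ 470.1 -304.9   23.5]
scene ptray [635.7 180.9] [135.5  89.9] 16.3 [638.9 181.4]
scene sq [ 664.2 -154.8] [73.2 74.9] 3.5 [ 664.  -151.8]
scene dish [487.6 -12. ] [81.2 84.7] 72.4 [486.9 -14. ]
scene stand [ 474.9 -299.5] [67.1 64.7] 38.3 [ 473.4 -300.5]
```

```bash
python3 - <<'E'
from h import *
plan(400,-160,220,5);plan(470,150,200,5);plan(470,294,110,5);plan(470,294,51.5,5)
E
```

```text
0.847 -0.709 0.012 -0.001 0.0 0.19
0.241 -0.757 0.05 -0.0 0.0 -0.0
0.031 -0.359 0.225 -0.0 0.0 -0.0
0.0 0.0 0.146 -0.0 0.0 -0.0
```

```bash
rm cmd.json; python3 - <<'E'
from h import *
plan(330,-300,220,5);plan(470,0,210,5);plan(470,294,120,5);plan(470,294,51.5,5)
E
```

```text
0.58 -0.423 0.012 -0.001 0.0 0.19
0.414 -0.717 0.025 -0.0 0.0 -0.0
0.064 -0.732 0.225 -0.0 0.0 -0.0
-0.0 0.0 0.171 -0.0 0.0 -0.0
```

>>> {"op": "move_arm", "data": {
  "commands": "0.58 -0.423 0.012 -0.001 0 0.19;0.58 -0.423 0.012 -0.001 0 0.19;0.58 -0.423 0.012 -0.001 0 0.19;0.58 -0.423 0.012 -0.001 0 0.19;0.58 -0.423 0.012 -0.001 0 0.19;0.58 -0.423 0.012 -0.001 0 0.19;0.58 -0.423 0.012 -0.001 0 0.19;0.58 -0.423 0.012 -0.001 0 0.19;0.58 -0.423 0.012 -0.001 0 0.19;0.58 -0.423 0.012 -0.001 0 0.19",
  "gripper": 1,
  "newtons": 30
}}

```text
time_s: 0.93
ee_pos: [329.8, -300.1, 219.6]
tcp_rot: [3.141, 0.0, 0.087]
ft_force: [0.0, -0.4, -0.3]
width: 94.0
gripper_force: 0.0
```

>>> {"op": "move_arm", "data": {
  "commands": "0.414 -0.717 0.025 0 0 0;0.414 -0.717 0.025 0 0 0;0.414 -0.717 0.025 0 0 0;0.414 -0.717 0.025 0 0 0;0.414 -0.717 0.025 0 0 0;0.414 -0.717 0.025 0 0 0;0.414 -0.717 0.025 0 0 0;0.414 -0.717 0.025 0 0 0;0.414 -0.717 0.025 0 0 0;0.414 -0.717 0.025 0 0 0"
}}

```text
time_s: 1.77
ee_pos: [470.4, 0.3, 208.9]
tcp_rot: [3.141, 0.001, 0.088]
ft_force: [-0.0, 0.3, -0.5]
width: 94.0
gripper_force: 0.0
```

>>> {"op": "move_arm", "data": {
  "commands": "0.064 -0.732 0.225 0 0 0;0.064 -0.732 0.225 0 0 0;0.064 -0.732 0.225 0 0 0;0.064 -0.732 0.225 0 0 0;0.064 -0.732 0.225 0 0 0;0.064 -0.732 0.225 0 0 0;0.064 -0.732 0.225 0 0 0;0.064 -0.732 0.225 0 0 0;0.064 -0.732 0.225 0 0 0;0.064 -0.732 0.225 0 0 0"
}}

```text
time_s: 2.6
ee_pos: [470.7, 292.3, 118.8]
tcp_rot: [3.14, 0.001, 0.086]
ft_force: [-0.2, -1.2, 0.3]
width: 94.4
gripper_force: 0.0
```

>>> {"op": "move_arm", "data": {
  "commands": "0 0 0.03 0 0 0;0 0 0.06 0 0 0;0 0 0.09 0 0 0;0 0 0.12 0 0 0;0 0 0.15 0 0 0;0 0 0.171 0 0 0;0 0 0.171 0 0 0;0 0 0.171 0 0 0"
}}

```text
time_s: 3.27
ee_pos: [470.1, 293.8, 50.2]
tcp_rot: [3.14, 0.001, 0.087]
ft_force: [0.2, -0.6, 0.5]
width: 93.7
gripper_force: 0.0
```

>>> {"op": "move_arm", "data": {
  "commands": "0 0 -0.002 0 0 0;0 0 -0.002 0 0 0;0 0 -0.002 0 0 0;0 0 -0.002 0 0 0;0 0 -0.002 0 0 0;0 0 -0.002 0 0 0;0 0 -0.002 0 0 0;0 0 -0.002 0 0 0",
  "gripper": -0.3
}}

```text
time_s: 3.93
ee_pos: [470.2, 293.9, 51.5]
tcp_rot: [3.141, -0.0, 0.087]
ft_force: [0.2, -0.1, 0.3]
width: 44.4
gripper_force: 0.0
```

>>> {"op": "move_arm", "data": {
  "commands": "0 0 0 0 0 0;0 0 0 0 0 0;0 0 0 0 0 0;0 0 0 0 0 0"
}}

```text
time_s: 4.27
ee_pos: [470.2, 293.9, 51.5]
tcp_rot: [3.141, -0.0, 0.087]
ft_force: [0.7, 0.5, -0.9]
width: 38.9
gripper_force: 30.0
```

```bash
python3 - <<'E'
from h import *
c=json.load(open('cmd.json'));c['p'][2]+=.8;json.dump(c,open('cmd.json','w'))
plan(470,294,125,5);plan(470,0,130,5);plan(475,-299.5,130,5);plan(475,-299.5,60,5)
E
```

```text
-0.0 0.0 -0.182 -0.0 0.0 -0.0
-0.064 0.732 -0.012 -0.0 0.0 -0.0
-0.053 0.747 -0.0 -0.0 0.0 -0.0
0.0 0.0 0.175 -0.0 0.0 -0.0
```

>>> {"op": "move_arm", "data": {
  "commands": "0 0 -0.01 0 0 0;0 0 -0.03 0 0 0;0 0 -0.07 0 0 0;0 0 -0.12 0 0 0;0 0 -0.182 0 0 0;0 0 -0.182 0 0 0;0 0 -0.182 0 0 0"
}}

```text
time_s: 4.85
ee_pos: [470.6, 294.2, 125.8]
tcp_rot: [-3.142, -0.003, 0.087]
ft_force: [0.1, 0.4, -2.7]
width: 39.2
gripper_force: 30.0
```

>>> {"op": "move_arm", "data": {
  "commands": "-0.004 0.04 -0.001 0 0 0;-0.01 0.11 -0.002 0 0 0;-0.018 0.2 -0.004 0 0 0;-0.026 0.3 -0.005 0 0 0;-0.035 0.4 -0.006 0 0 0;-0.044 0.5 -0.008 0 0 0;-0.052 0.6 -0.01 0 0 0;-0.061 0.7 -0.011 0 0 0;-0.064 0.732 -0.012 0 0 0;-0.064 0.732 -0.012 0 0 0"
}}

```text
time_s: 5.68
ee_pos: [469.5, -2.5, 128.7]
tcp_rot: [3.14, 0.001, 0.083]
ft_force: [0.1, 0.5, -1.1]
width: 39.2
gripper_force: 30.0
```

>>> {"op": "move_arm", "data": {
  "commands": "-0.007 0.1 0 0 0 0;-0.014 0.2 0 0 0 0;-0.021 0.3 0 0 0 0;-0.028 0.4 0 0 0 0;-0.035 0.5 0 0 0 0;-0.042 0.6 0 0 0 0;-0.048 0.68 0 0 0 0;-0.052 0.73 0 0 0 0;-0.053 0.747 0 0 0 0;-0.053 0.747 0 0 0 0"
}}

```text
time_s: 6.52
ee_pos: [474.8, -299.6, 128.7]
tcp_rot: [3.142, 0.001, 0.086]
ft_force: [-0.2, 0.4, -0.5]
width: 39.3
gripper_force: 30.0
```

```bash
python3 - <<'E'
from h import *
p,W,_=cam('top'); save(p[200:270,360:430],'post1.png',8); s=ctrl.read_state();print(s['ee_pos'],s['width'])
m=(np.hypot(W[...,0]-475,W[...,1]+299)<40)
for h in(100,110,120,130,140):print(h,(m&(abs(W[...,2]-h)<5)).sum())
E
```

```text
[ 474.91829801 -298.4774979   128.86508885] 39.00580953399374
100 0
110 0
120 0
130 0
140 0
```

>>> {"op": "move_arm", "data": {
  "commands": "0 0 0.02 0 0 0;0 0 0.05 0 0 0;0 0 0.08 0 0 0;0 0 0.11 0 0 0;0 0 0.14 0 0 0;0 0 0.16 0 0 0;0 0 0.175 0 0 0;0 0 0.175 0 0 0"
}}

```text
time_s: 7.23
ee_pos: [474.4, -299.2, 58.2]
tcp_rot: [-3.141, 0.001, 0.087]
ft_force: [-0.7, 0.4, -1.2]
width: 38.9
gripper_force: 30.0
```

>>> {"op": "move_arm", "data": {
  "commands": "0 0 0.01 0 0 0;0 0 0.02 0 0 0;0 0 0.03 0 0 0;0 0 0.04 0 0 0;0 0 0.05 0 0 0;0 0 0.06 0 0 0;0 0 0.068 0 0 0;0 0 0.075 0 0 0;0 0 0.078 0 0 0;0 0 0.078 0 0 0"
}}

```text
time_s: 8.07
ee_pos: [474.8, -299.5, 28.2]
tcp_rot: [3.141, 0.0, 0.087]
ft_force: [-0.0, 0.0, -1.1]
width: 39.1
gripper_force: 30.0
```

>>> {"op": "move_arm", "data": {
  "commands": "0 0 0.001 0 0 0;0 0 0.002 0 0 0;0 0 0.003 0 0 0;0 0 0.004 0 0 0;0 0 0.005 0 0 0;0 0 0.006 0 0 0;0 0 0.006 0 0 0"
}}

```text
time_s: 8.65
ee_pos: [474.8, -299.6, 26.0]
tcp_rot: [3.141, -0.0, 0.087]
ft_force: [-0.3, -0.8, -1.1]
width: 39.4
gripper_force: 30.0
```

>>> {"op": "move_arm", "data": {
  "commands": "0 0 0.001 0 0 0;0 0 0.002 0 0 0;0 0 0.003 0 0 0;0 0 0.003 0 0 0"
}}

```text
time_s: 8.98
ee_pos: [475.0, -299.6, 25.5]
tcp_rot: [3.14, -0.0, 0.087]
ft_force: [-2.3, 2.3, 7.7]
width: 38.9
gripper_force: 30.0
```

>>> {"op": "move_arm", "data": {
  "commands": "0 0 -0.001 0 0 0;0 0 -0.001 0 0 0;0 0 -0.001 0 0 0;0 0 -0.001 0 0 0;0 0 -0.001 0 0 0;0 0 -0.001 0 0 0",
  "gripper": 0.5
}}

```text
time_s: 9.48
ee_pos: [474.9, -299.6, 25.2]
tcp_rot: [3.141, -0.0, 0.087]
ft_force: [-0.4, 0.1, -0.4]
width: 70.1
gripper_force: 0.0
```

```bash
python3 - <<'E'
from h import *
c=json.load(open('cmd.json'));c['p'][2]-=.086*400;print(c);json.dump(c,open('cmd.json','w'))
plan(475,-299.5,130,5);plan(470,-0,160,5);plan(469.7,294.3,110,5);plan(469.7,294.3,39,5)
E
```

```text
{'p': [474.82773917421446, -299.3783468189655, 25.414319058929344], 'r': [-3.1415618585597964, 0.00011213506863350098, 0.08678250558085665]}
0.0 0.0 -0.261 -0.0 0.0 -0.0
0.053 -0.747 -0.075 -0.0 0.0 -0.0
0.063 -0.733 0.125 -0.0 0.0 -0.0
-0.0 0.0 0.177 -0.0 0.0 -0.0
```

>>> {"op": "move_arm", "data": {
  "commands": "0 0 -0.03 0 0 0;0 0 -0.1 0 0 0;0 0 -0.2 0 0 0;0 0 -0.261 0 0 0;0 0 -0.261 0 0 0",
  "gripper": 1
}}

```text
time_s: 9.9
ee_pos: [476.7, -300.7, 136.1]
tcp_rot: [3.135, -0.007, 0.087]
ft_force: [0.2, -1.1, 0.9]
width: 93.7
gripper_force: 0.0
```

>>> {"op": "move_arm", "data": {
  "commands": "0.053 -0.747 -0.075 0 0 0;0.053 -0.747 -0.075 0 0 0;0.053 -0.747 -0.075 0 0 0;0.053 -0.747 -0.075 0 0 0;0.053 -0.747 -0.075 0 0 0;0.053 -0.747 -0.075 0 0 0;0.053 -0.747 -0.075 0 0 0;0.053 -0.747 -0.075 0 0 0;0.053 -0.747 -0.075 0 0 0"
}}

```text
time_s: 10.65
ee_pos: [470.0, 2.3, 160.0]
tcp_rot: [3.141, -0.001, 0.091]
ft_force: [0.0, -0.7, 0.5]
width: 93.7
gripper_force: 0.0
```

```bash
python3 - <<'E'
from h import *
for n in('top','scene'):
    p,W,_=cam(n); near=lambda x,y,r:np.hypot(W[...,0]-x,W[...,1]-y)<r
    if n=='top':
        save(np.hstack([p[190:260,110:190],p[200:270,355:435]]),'c1.png',5)
    m=near(470,294,40)&(W[...,2]>28)&(W[...,2]<33)&(W[...,0]<500);r=cv2.minEnclosingCircle(W[m][:,:2].astype(np.float32));print('flange',m.sum(),np.round(r[0],1),r[1])
    m=near(475,-299,40)&(W[...,2]>27)&(W[...,2]<33.5);r=cv2.minEnclosingCircle(W[m][:,:2].astype(np.float32));print('collar',m.sum(),np.round(r[0],1),r[1])
E
```

```text
flange 386 [469.9 294.8] 26.600814819335938
collar 109 [ 475.6 -299.1] 20.165504455566406
flange 226 [468.9 293.7] 27.675764083862305
collar 54 [ 474.7 -301.2] 20.812620162963867
```

View pics/c1.png

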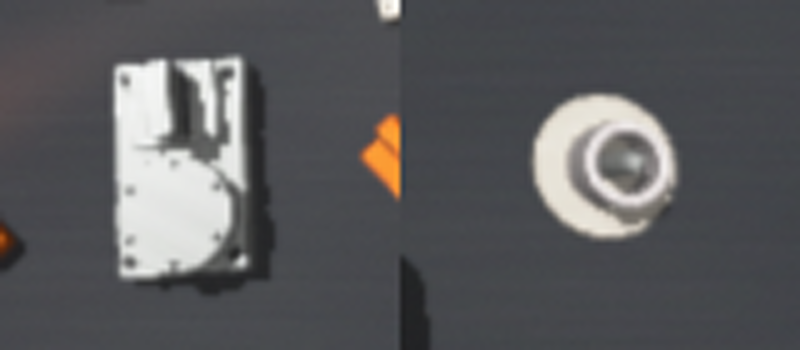

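The collar stands over the post (crop 625,165) and the flange is undisturbed. Next, the flange.

>>> {"op": "move_arm", "data": {
  "commands": "0.063 -0.733 0.125 0 0 0;0.063 -0.733 0.125 0 0 0;0.063 -0.733 0.125 0 0 0;0.063 -0.733 0.125 0 0 0;0.063 -0.733 0.125 0 0 0;0.063 -0.733 0.125 0 0 0;0.063 -0.733 0.125 0 0 0;0.063 -0.733 0.125 0 0 0;0.063 -0.733 0.125 0 0 0;0.063 -0.733 0.125 0 0 0",
  "newtons": 40
}}

```text
time_s: 11.58
ee_pos: [470.3, 292.8, 108.7]
tcp_rot: [3.14, 0.001, 0.086]
ft_force: [0.2, -0.7, 0.8]
width: 93.8
gripper_force: 0.0
```

>>> {"op": "move_arm", "data": {
  "commands": "0 0 0.03 0 0 0;0 0 0.06 0 0 0;0 0 0.09 0 0 0;0 0 0.12 0 0 0;0 0 0.15 0 0 0;0 0 0.165 0 0 0;0 0 0.173 0 0 0;0 0 0.177 0 0 0;0 0 0.177 0 0 0"
}}

```text
time_s: 12.33
ee_pos: [469.8, 294.3, 38.2]
tcp_rot: [3.141, -0.0, 0.087]
ft_force: [-0.4, -0.3, 0.4]
width: 93.9
gripper_force: 0.0
```

>>> {"op": "move_arm", "data": {
  "commands": "0 0 0 0 0 0;0 0 0 0 0 0;0 0 0 0 0 0;0 0 0 0 0 0;0 0 0 0 0 0;0 0 0 0 0 0;0 0 0 0 0 0;0 0 0 0 0 0;0 0 0 0 0 0;0 0 0 0 0 0",
  "gripper": 0
}}

```text
time_s: 13.17
ee_pos: [469.8, 294.3, 38.3]
tcp_rot: [3.141, -0.0, 0.087]
ft_force: [-0.2, 0.3, 1.8]
width: 53.3
gripper_force: 40.0
```

Tips must stay above the 7.5 mm dish rim, so I'll regrip 2.4 mm higher.

>>> {"op": "move_arm", "data": {
  "commands": "0 0 0 0 0 0;0 0 0 0 0 0;0 0 -0.002 0 0 0;0 0 -0.006 0 0 0;0 0 -0.006 0 0 0",
  "gripper": 0.35
}}

```text
time_s: 13.58
ee_pos: [469.9, 294.3, 40.9]
tcp_rot: [3.141, -0.0, 0.087]
ft_force: [-0.4, -0.2, 0.1]
width: 63.2
gripper_force: 0.0
```

>>> {"op": "move_arm", "data": {
  "commands": "0 0 0 0 0 0;0 0 0 0 0 0;0 0 0 0 0 0;0 0 0 0 0 0;0 0 0 0 0 0;0 0 0 0 0 0",
  "gripper": 0
}}

```text
time_s: 14.08
ee_pos: [469.8, 294.2, 40.7]
tcp_rot: [3.141, -0.0, 0.087]
ft_force: [-0.1, -0.9, 0.8]
width: 52.9
gripper_force: 40.0
```

```bash
python3 - <<'E'
from h import *
c=json.load(open('cmd.json'));c['p'][2]+=2.4;json.dump(c,open('cmd.json','w'));print(c['p'])
plan(469.7,294.3,100,5);plan(489,-12.5,100,5);plan(489,-12.5,36,5)
E
```

```text
[469.7439009066111, 294.4151863815855, 41.427346557442554]
-0.0 0.0 -0.146 -0.0 0.0 -0.0
-0.019 0.769 -0.0 -0.0 0.0 -0.0
0.0 -0.0 0.16 -0.0 0.0 -0.0
```

>>> {"op": "move_arm", "data": {
  "commands": "0 0 -0.01 0 0 0;0 0 -0.03 0 0 0;0 0 -0.06 0 0 0;0 0 -0.1 0 0 0;0 0 -0.146 0 0 0;0 0 -0.146 0 0 0;0 0 -0.146 0 0 0"
}}

```text
time_s: 14.67
ee_pos: [470.2, 294.5, 100.2]
tcp_rot: [3.142, -0.002, 0.087]
ft_force: [0.1, 0.3, -2.6]
width: 52.8
gripper_force: 40.0
```

>>> {"op": "move_arm", "data": {
  "commands": "-0.001 0.04 0 0 0 0;-0.003 0.11 0 0 0 0;-0.005 0.2 0 0 0 0;-0.007 0.3 0 0 0 0;-0.01 0.4 0 0 0 0;-0.012 0.5 0 0 0 0;-0.015 0.6 0 0 0 0;-0.017 0.69 0 0 0 0;-0.019 0.75 0 0 0 0;-0.019 0.769 0 0 0 0"
}}

```text
time_s: 15.5
ee_pos: [488.4, -15.8, 98.6]
tcp_rot: [3.14, 0.001, 0.084]
ft_force: [-1.0, 0.0, -2.0]
width: 52.9
gripper_force: 40.0
```

>>> {"op": "move_arm", "data": {
  "commands": "0 0 0.02 0 0 0;0 0 0.05 0 0 0;0 0 0.08 0 0 0;0 0 0.11 0 0 0;0 0 0.135 0 0 0;0 0 0.15 0 0 0;0 0 0.16 0 0 0;0 0 0.16 0 0 0;0 0 0.16 0 0 0"
}}

```text
time_s: 16.25
ee_pos: [489.0, -12.6, 35.5]
tcp_rot: [3.141, -0.0, 0.087]
ft_force: [0.4, -0.8, -0.7]
width: 52.9
gripper_force: 40.0
```

Now 6.8 mm down to contact, slowly.

>>> {"op": "move_arm", "data": {
  "commands": "0 0 0.003 0 0 0;0 0 0.006 0 0 0;0 0 0.009 0 0 0;0 0 0.011 0 0 0;0 0 0.012 0 0 0;0 0 0.013 0 0 0;0 0 0.014 0 0 0;0 0 0.015 0 0 0;0 0 0.016 0 0 0;0 0 0.016 0 0 0"
}}

```text
time_s: 17.08
ee_pos: [488.8, -12.9, 28.9]
tcp_rot: [3.141, -0.0, 0.087]
ft_force: [-0.1, 0.6, -1.6]
width: 52.7
gripper_force: 40.0
```

>>> {"op": "move_arm", "data": {
  "commands": "0 0 0.001 0 0 0;0 0 0.001 0 0 0;0 0 0.002 0 0 0;0 0 0.002 0 0 0"
}}

```text
time_s: 17.42
ee_pos: [488.9, -12.9, 28.6]
tcp_rot: [3.141, -0.0, 0.087]
ft_force: [-3.2, 0.2, 6.9]
width: 52.4
gripper_force: 40.0
```

>>> {"op": "move_arm", "data": {
  "commands": "0 0 0 0 0 0;0 0 0 0 0 0;0 0 0 0 0 0;0 0 0 0 0 0",
  "gripper": 0.4
}}

```text
time_s: 17.75
ee_pos: [488.9, -12.9, 28.2]
tcp_rot: [3.141, -0.0, 0.087]
ft_force: [0.1, 0.7, 0.3]
width: 65.7
gripper_force: 0.0
```

```bash
python3 - <<'E'
from h import *
c=json.load(open('cmd.json'));c['p'][2]-=7.2;json.dump(c,open('cmd.json','w'));print(c['p'])
plan(489,-12.5,120,5);plan(520.7,299.4,110,7);plan(520.7,299.4,46.8,7)
E
```

```text
[488.83266459238484, -12.6858433780483, 28.61872627065971]
0.0 -0.0 -0.228 -0.0 0.0 -0.0
0.147 -0.77 0.025 -0.0 0.0 -0.034
0.0 -0.0 0.158 -0.0 0.0 0.0
```

>>> {"op": "move_arm", "data": {
  "commands": "0 0 -0.02 0 0 0;0 0 -0.08 0 0 0;0 0 -0.16 0 0 0;0 0 -0.228 0 0 0;0 0 -0.228 0 0 0;0 0 -0.228 0 0 0"
}}

```text
time_s: 18.25
ee_pos: [489.5, -12.8, 120.9]
tcp_rot: [3.14, -0.003, 0.087]
ft_force: [-0.2, 0.5, -0.7]
width: 65.8
gripper_force: 0.0
```

>>> {"op": "move_arm", "data": {
  "commands": "0.147 -0.77 0.025 0 0 -0.034;0.147 -0.77 0.025 0 0 -0.034;0.147 -0.77 0.025 0 0 -0.034;0.147 -0.77 0.025 0 0 -0.034;0.147 -0.77 0.025 0 0 -0.034;0.147 -0.77 0.025 0 0 -0.034;0.147 -0.77 0.025 0 0 -0.034;0.147 -0.77 0.025 0 0 -0.034;0.147 -0.77 0.025 0 0 -0.034;0.147 -0.77 0.025 0 0 -0.034",
  "gripper": -0.2
}}

```text
time_s: 19.08
ee_pos: [519.9, 299.7, 107.4]
tcp_rot: [3.14, 0.002, 0.124]
ft_force: [-0.5, -0.1, -0.3]
width: 37.5
gripper_force: 0.0
```

>>> {"op": "move_arm", "data": {
  "commands": "0 0 0.02 0 0 0;0 0 0.05 0 0 0;0 0 0.08 0 0 0;0 0 0.11 0 0 0;0 0 0.135 0 0 0;0 0 0.15 0 0 0;0 0 0.158 0 0 0;0 0 0.158 0 0 0"
}}

```text
time_s: 19.75
ee_pos: [520.5, 298.9, 45.1]
tcp_rot: [3.14, 0.001, 0.122]
ft_force: [0.1, -0.2, -0.3]
width: 37.8
gripper_force: 0.0
```

>>> {"op": "move_arm", "data": {
  "commands": "0 0 0 0 0 0;0 0 0 0 0 0;0 0 0 0 0 0;0 0 0 0 0 0;0 0 0 0 0 0;0 0 0 0 0 0;0 0 0 0 0 0",
  "gripper": -1
}}

```text
time_s: 20.33
ee_pos: [520.9, 299.2, 46.3]
tcp_rot: [3.141, -0.001, 0.122]
ft_force: [-1.0, -0.1, 3.0]
width: 9.8
gripper_force: 40.0
```

```bash
python3 - <<'E'
from h import *
plan(520.7,299.4,120,7);plan(585,70,120,5);plan(667.5,-153,120,3);plan(667.5,-153,42,3)
E
```

```text
-0.0 -0.0 -0.183 -0.0 0.0 0.0
0.09 0.588 -0.0 -0.0 0.0 0.034
0.157 0.574 -0.001 -0.0 0.0 0.033
-0.0 -0.0 0.195 -0.0 0.0 -0.0
```

>>> {"op": "move_arm", "data": {
  "commands": "0 0 -0.01 0 0 0;0 0 -0.03 0 0 0;0 0 -0.07 0 0 0;0 0 -0.12 0 0 0;0 0 -0.183 0 0 0;0 0 -0.183 0 0 0;0 0 -0.183 0 0 0"
}}

```text
time_s: 20.92
ee_pos: [521.1, 299.4, 120.5]
tcp_rot: [3.141, -0.002, 0.122]
ft_force: [-0.2, 0.3, -1.6]
width: 9.6
gripper_force: 40.0
```

>>> {"op": "move_arm", "data": {
  "commands": "0.006 0.04 0 0 0 0;0.017 0.11 0 0 0 0.005;0.03 0.2 0 0 0 0.01;0.044 0.29 0 0 0 0.02;0.058 0.38 0 0 0 0.025;0.072 0.47 0 0 0 0.03;0.084 0.55 0 0 0 0.034;0.09 0.588 0 0 0 0.034;0.09 0.588 0 0 0 0.034"
}}

```text
time_s: 21.67
ee_pos: [585.2, 66.9, 118.0]
tcp_rot: [3.14, 0.002, 0.083]
ft_force: [1.0, -0.3, -1.2]
width: 9.7
gripper_force: 40.0
```

>>> {"op": "move_arm", "data": {
  "commands": "0.014 0.05 0 0 0 0;0.033 0.12 0 0 0 0.005;0.057 0.21 0 0 0 0.01;0.082 0.3 0 0 0 0.02;0.107 0.39 0 0 0 0.025;0.131 0.48 0 0 0 0.03;0.148 0.54 -0.001 0 0 0.033;0.157 0.574 -0.001 0 0 0.033;0.157 0.574 -0.001 0 0 0.033"
}}

```text
time_s: 22.42
ee_pos: [667.6, -155.0, 118.3]
tcp_rot: [3.141, 0.002, 0.05]
ft_force: [-0.3, -0.5, -1.5]
width: 9.8
gripper_force: 40.0
```

>>> {"op": "move_arm", "data": {
  "commands": "0 0 0.02 0 0 0;0 0 0.05 0 0 0;0 0 0.08 0 0 0;0 0 0.11 0 0 0;0 0 0.14 0 0 0;0 0 0.165 0 0 0;0 0 0.18 0 0 0;0 0 0.19 0 0 0;0 0 0.195 0 0 0;0 0 0.195 0 0 0"
}}

```text
time_s: 23.25
ee_pos: [667.7, -153.3, 41.8]
tcp_rot: [3.141, -0.0, 0.052]
ft_force: [-0.1, 0.7, -1.6]
width: 9.9
gripper_force: 40.0
```

>>> {"op": "move_arm", "data": {
  "commands": "0 0 0.003 0 0 0;0 0 0.006 0 0 0;0 0 0.009 0 0 0;0 0 0.012 0 0 0;0 0 0.014 0 0 0;0 0 0.015 0 0 0;0 0 0.016 0 0 0;0 0 0.017 0 0 0;0 0 0.017 0 0 0"
}}

```text
time_s: 24.0
ee_pos: [667.6, -153.2, 35.1]
tcp_rot: [3.141, -0.0, 0.052]
ft_force: [-0.3, -0.2, -1.7]
width: 9.6
gripper_force: 40.0
```

>>> {"op": "move_arm", "data": {
  "commands": "0 0 0.001 0 0 0;0 0 0.001 0 0 0;0 0 0.002 0 0 0;0 0 0.002 0 0 0"
}}

```text
time_s: 24.33
ee_pos: [667.7, -153.3, 34.4]
tcp_rot: [3.141, -0.0, 0.052]
ft_force: [-0.2, -0.0, -0.8]
width: 9.6
gripper_force: 40.0
```

>>> {"op": "move_arm", "data": {
  "commands": "0 0 0.001 0 0 0;0 0 0.001 0 0 0;0 0 0.002 0 0 0;0 0 0.002 0 0 0"
}}

```text
time_s: 24.67
ee_pos: [667.8, -153.3, 34.3]
tcp_rot: [3.14, -0.0, 0.052]
ft_force: [-4.3, 1.1, 6.1]
width: 9.6
gripper_force: 40.0
```

>>> {"op": "move_arm", "data": {
  "commands": "0 0 0 0 0 0;0 0 0 0 0 0;0 0 0 0 0 0;0 0 0 0 0 0;0 0 0 0 0 0",
  "gripper": -0.15
}}

```text
time_s: 25.08
ee_pos: [667.7, -153.3, 33.4]
tcp_rot: [3.141, -0.0, 0.052]
ft_force: [-0.2, 0.7, 0.1]
width: 38.5
gripper_force: 0.0
```

```bash
python3 - <<'E'
from h import *
c=json.load(open('cmd.json'));c['p'][2]-=8.4;json.dump(c,open('cmd.json','w'));print(c['p'])
plan(667.5,-153,140,3);plan(500,100,140,5)
E
```

```text
[667.6257854797456, -153.08741598596072, 33.79533279761774]
-0.0 -0.0 -0.266 -0.0 0.0 -0.0
-0.385 -0.654 0.001 -0.0 0.0 -0.033
```

>>> {"op": "move_arm", "data": {
  "commands": "0 0 -0.02 0 0 0;0 0 -0.06 0 0 0;0 0 -0.13 0 0 0;0 0 -0.2 0 0 0;0 0 -0.266 0 0 0;0 0 -0.266 0 0 0;0 0 -0.266 0 0 0"
}}

```text
time_s: 25.67
ee_pos: [668.3, -153.3, 142.2]
tcp_rot: [3.139, -0.003, 0.052]
ft_force: [-0.4, -0.2, -1.2]
width: 40.1
gripper_force: 0.0
```

>>> {"op": "move_arm", "data": {
  "commands": "-0.385 -0.654 0.001 0 0 -0.033;-0.385 -0.654 0.001 0 0 -0.033;-0.385 -0.654 0.001 0 0 -0.033;-0.385 -0.654 0.001 0 0 -0.033;-0.385 -0.654 0.001 0 0 -0.033;-0.385 -0.654 0.001 0 0 -0.033;-0.385 -0.654 0.001 0 0 -0.033;-0.385 -0.654 0.001 0 0 -0.033;-0.385 -0.654 0.001 0 0 -0.033;-0.385 -0.654 0.001 0 0 -0.033",
  "gripper": 1
}}

```text
time_s: 26.5
ee_pos: [500.1, 100.1, 138.9]
tcp_rot: [3.14, 0.0, 0.088]
ft_force: [-0.7, -0.7, -0.2]
width: 93.8
gripper_force: 0.0
```

```bash
python3 - <<'E'
from h import *
for n in('top','scene'):
    p,W,_=cam(n); near=lambda x,y,r:np.hypot(W[...,0]-x,W[...,1]-y)<r
    save(p,'m_'+n+'.png',1.5)
    for t,c,R,a,b in(('flange',(489,-12.5),40,15,23),('web',(667,-153),40,33,39),('plate',(492,297),65,9,21)):
        m=near(*c,R)&(W[...,2]>a)&(W[...,2]<b)
        if m.sum()>5: r=cv2.minAreaRect(W[m][:,:2].astype(np.float32));print(n,t,m.sum(),np.round(r[0],1),np.round(r[1],1),round(r[2],1))
E
```

```text
top flange 345 [487.  -15.8] [46.2 53. ] 54.1
top web 54 [ 666.8 -152.9] [10.  32.1] 89.2
top plate 1100 [492.9 297.5] [99.8 61.4] 4.5
scene flange 202 [489.4 -15.3] [54.2 51.2] 29.1
scene web 42 [ 666.8 -154.6] [35.  10.9] 0.2
scene plate 697 [491.5 295.8] [103.   59.9] 5.1
```

View pics/m_scene.png

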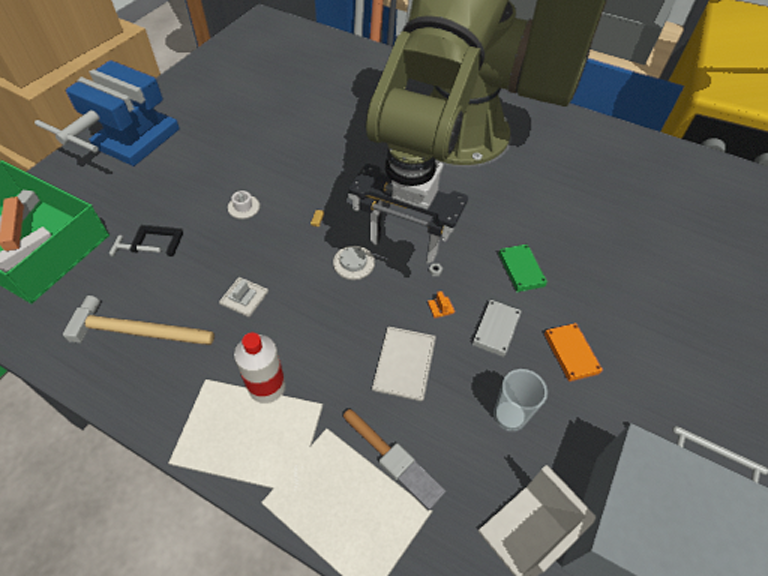

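Everything so far is placed: collar (241,203), flange (352,259) and tee (243,292). The bare grey plate is at (497,326). Now the plate.

```bash
python3 - <<'E'
from h import *
plan(492.3,296.7,100,5);plan(492.3,296.7,26,5)
E
```

```text
0.023 -0.491 0.1 -0.0 0.0 -0.0
-0.0 -0.0 0.185 -0.0 0.0 -0.0
```

>>> {"op": "move_arm", "data": {
  "commands": "0.023 -0.491 0.1 0 0 0;0.023 -0.491 0.1 0 0 0;0.023 -0.491 0.1 0 0 0;0.023 -0.491 0.1 0 0 0;0.023 -0.491 0.1 0 0 0;0.023 -0.491 0.1 0 0 0;0.023 -0.491 0.1 0 0 0;0.023 -0.491 0.1 0 0 0",
  "newtons": 60
}}

```text
time_s: 27.27
ee_pos: [492.9, 295.2, 98.7]
tcp_rot: [3.14, 0.0, 0.086]
ft_force: [-0.3, -1.1, -0.6]
width: 94.0
gripper_force: 0.0
```

>>> {"op": "move_arm", "data": {
  "commands": "0 0 0.02 0 0 0;0 0 0.05 0 0 0;0 0 0.08 0 0 0;0 0 0.11 0 0 0;0 0 0.14 0 0 0;0 0 0.165 0 0 0;0 0 0.178 0 0 0;0 0 0.185 0 0 0;0 0 0.185 0 0 0"
}}

```text
time_s: 28.02
ee_pos: [492.2, 296.3, 24.5]
tcp_rot: [3.14, 0.001, 0.087]
ft_force: [-0.6, 0.5, -0.0]
width: 94.0
gripper_force: 0.0
```

>>> {"op": "move_arm", "data": {
  "commands": "0 0 0 0 0 0;0 0 0 0 0 0;0 0 0 0 0 0;0 0 0 0 0 0;0 0 0 0 0 0;0 0 0 0 0 0;0 0 0 0 0 0;0 0 0 0 0 0;0 0 0 0 0 0",
  "gripper": 0
}}

```text
time_s: 28.77
ee_pos: [492.5, 296.6, 25.3]
tcp_rot: [3.141, -0.001, 0.087]
ft_force: [-1.2, 1.2, 3.5]
width: 59.1
gripper_force: 60.0
```

```bash
cat >> h.py <<'E'
def tcp(t,lift=0,h=25.,c=(640.8,182.7),yaw=16.4):
    R=Ro.from_euler('xyz',[np.pi,0,np.radians(yaw)])*Ro.from_euler('y',t,degrees=True)
    ex=np.array([np.cos(np.radians(yaw)),np.sin(np.radians(yaw)),0])
    E=np.array([*c,4.+lift])-50*ex
    return E-R.apply([-50,0,h])
E
python3 - <<'E'
from h import *
s=ctrl.read_state();print(s['ee_pos'],s['width'],s['gripper_force'])
h=s['ee_pos'][2];print('h',h)
plan(492.3,296.7,120,5)
for l in(50,10):
    x=tcp(25,l,h);print(x);plan(*x,16.4,25)
E
```

```text
[492.45118267 296.57800877  25.30690022] 59.147111219942026 60.00141084194183
h 25.306900220834784
-0.0 -0.0 -0.235 -0.0 0.0 -0.0
[626.04597284 178.35765366  98.06675382]
0.307 0.323 0.054 0.042 0.415 -0.187
[626.04597284 178.35765366  58.06675382]
-0.042 0.001 0.091 -0.0 0.0 -0.001
```

>>> {"op": "move_arm", "data": {
  "commands": "0 0 -0.01 0 0 0;0 0 -0.03 0 0 0;0 0 -0.06 0 0 0;0 0 -0.1 0 0 0;0 0 -0.14 0 0 0;0 0 -0.18 0 0 0;0 0 -0.22 0 0 0;0 0 -0.235 0 0 0;0 0 -0.235 0 0 0"
}}

```text
time_s: 29.52
ee_pos: [492.9, 296.7, 121.0]
tcp_rot: [3.142, -0.003, 0.087]
ft_force: [0.5, -0.0, -7.5]
width: 59.4
gripper_force: 60.0
```

>>> {"op": "move_arm", "data": {
  "commands": "0.015 0.016 0.003 0.002 0.021 -0.009;0.046 0.048 0.008 0.006 0.062 -0.028;0.092 0.097 0.016 0.013 0.125 -0.056;0.138 0.145 0.024 0.019 0.187 -0.084;0.184 0.194 0.032 0.025 0.249 -0.112;0.23 0.242 0.04 0.032 0.311 -0.14;0.27 0.284 0.048 0.037 0.365 -0.165;0.295 0.31 0.052 0.04 0.398 -0.18;0.307 0.323 0.054 0.042 0.415 -0.187;0.307 0.323 0.054 0.042 0.415 -0.187"
}}

```text
time_s: 30.35
ee_pos: [625.4, 176.7, 95.7]
tcp_rot: [3.141, -0.433, 0.285]
ft_force: [0.1, -0.8, -8.2]
width: 59.2
gripper_force: 60.0
```

>>> {"op": "move_arm", "data": {
  "commands": "-0.005 0 0.011 0 0 0;-0.011 0 0.024 0 0 0;-0.018 0 0.04 0 0 0;-0.026 0 0.056 0 0 0;-0.033 0 0.071 0 0 0;-0.038 0.001 0.083 0 0 0;-0.042 0.001 0.091 0 0 -0.001;-0.042 0.001 0.091 0 0 -0.001;-0.042 0.001 0.091 0 0 -0.001"
}}

```text
time_s: 31.1
ee_pos: [626.1, 178.0, 57.4]
tcp_rot: [3.141, -0.436, 0.287]
ft_force: [-0.8, 1.2, -7.9]
width: 59.4
gripper_force: 60.0
```

```bash
python3 - <<'E'
from h import *
s=ctrl.read_state();print(s['ee_pos'],s['tcp_rot'],s['width'],s['ft_force']); print(Ro.from_euler('xyz',s['tcp_rot']).as_matrix().round(3))
p,W,_=cam('scene'); save(p[170:290,210:370],'tilt.png',5)
E
```

```text
[626.14070627 178.04799382  57.44358984] [ 3.14058738 -0.43583753  0.2873562 ] 59.443870206605055 [-0.77216545  1.21772057 -7.88990183]
[[ 0.869  0.283  0.405]
 [ 0.257 -0.959  0.119]
 [ 0.422  0.001 -0.907]]
```

View pics/tilt.png

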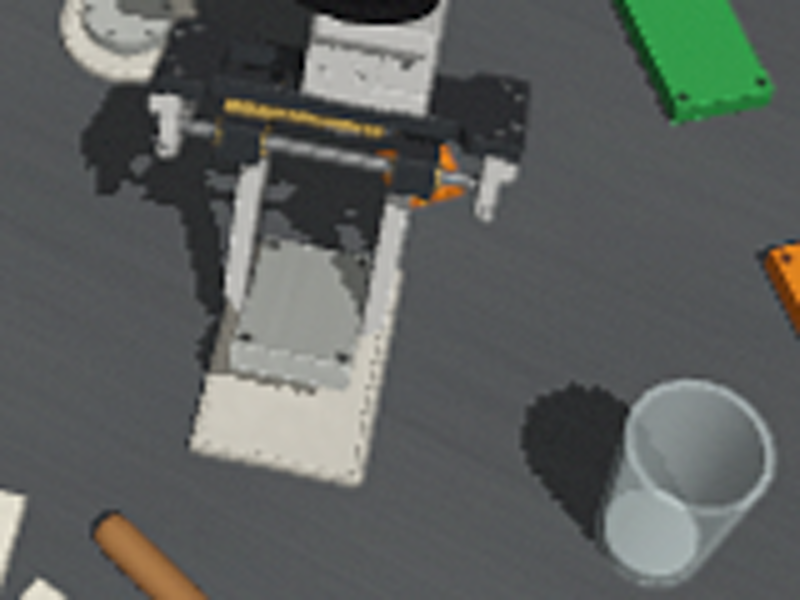

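The plate is held tilted at 25°, low end over the near end of the tray (crop 290,310), glass untouched. Lowering to contact.

>>> {"op": "move_arm", "data": {
  "commands": "-0.002 0 0.005 0 0 0;-0.004 0 0.009 0 0 0;-0.006 0 0.013 0 0 0;-0.007 0 0.016 0 0 0;-0.008 0 0.018 0 0 0;-0.009 0 0.019 0 0 0;-0.009 0 0.019 0 0 0;-0.009 0 0.019 0 0 0"
}}

```text
time_s: 31.82
ee_pos: [626.1, 178.0, 49.1]
tcp_rot: [3.141, -0.436, 0.287]
ft_force: [-0.2, 0.0, -7.1]
width: 59.3
gripper_force: 60.0
```

>>> {"op": "move_arm", "data": {
  "commands": "0 0 0.001 0 0 0;0 0 0.001 0 0 0;-0.001 0 0.002 0 0 0;-0.001 0 0.002 0 0 0"
}}

```text
time_s: 32.15
ee_pos: [626.1, 178.0, 48.2]
tcp_rot: [3.141, -0.436, 0.287]
ft_force: [-0.2, 0.2, -7.2]
width: 59.0
gripper_force: 60.0
```

>>> {"op": "move_arm", "data": {
  "commands": "0 0 0.001 0 0 0;0 0 0.001 0 0 0;-0.001 0 0.002 0 0 0;-0.001 0 0.002 0 0 0"
}}

```text
time_s: 32.48
ee_pos: [626.3, 178.1, 47.7]
tcp_rot: [3.141, -0.437, 0.287]
ft_force: [0.1, 0.4, -3.2]
width: 59.0
gripper_force: 60.0
```

```bash
cat >> h.py <<'E'
def shift(d):
    c=json.load(open('cmd.json'));R=Ro.from_euler('xyz',c['r']);c['p']=list(np.array(c['p'])+R.apply(np.array(d)*400));json.dump(c,open('cmd.json','w'));return c
def pivot(ts,h=25.3,lift=0):
    c=json.load(open('cmd.json'));R0=Ro.from_euler('xyz',c['r']);p0=np.array(c['p']);v=np.array([-50,0,h])
    for t in ts: # t: turn about tool y from now, deg (negative levels the plate)
        d=v-Ro.from_euler('y',t,degrees=True).apply(v); w=t/60
        d=np.round(d/400,3);print(*d,0,round(w,3),0)
    R=R0*Ro.from_euler('y',round(w,3)*60,degrees=True)
    json.dump(dict(p=list(p0+R0.apply(d*400)),r=list(R.as_euler('xyz'))),open('cmd.json','w'))
E
python3 - <<'E'
from h import *
c=shift([-.011,0,.023]);print(c)
pivot([-1,-2.5,-4,-5.5,-7,-8.5,-10,-11,-12,-12]);pivot([-1.5,-3,-4.5,-6,-7.5,-8.5,-9.5,-10,-10])
E
```

```text
{'p': [np.float64(626.0101402444351), np.float64(178.15718268062318), np.float64(47.91965754736015)], 'r': [-3.1413869167562654, -0.435991968159428, 0.2867663225628243]}
0.001 0.0 0.002 0 -0.017 0
0.003 0.0 0.006 0 -0.042 0
0.004 0.0 0.009 0 -0.067 0
0.005 0.0 0.012 0 -0.092 0
0.007 0.0 0.016 0 -0.117 0
0.008 0.0 0.019 0 -0.142 0
0.009 0.0 0.023 0 -0.167 0
0.01 0.0 0.025 0 -0.183 0
0.01 0.0 0.027 0 -0.2 0
0.01 0.0 0.027 0 -0.2 0
0.002 0.0 0.003 0 -0.025 0
0.003 0.0 0.007 0 -0.05 0
0.005 0.0 0.01 0 -0.075 0
0.006 0.0 0.013 0 -0.1 0
0.007 0.0 0.017 0 -0.125 0
0.008 0.0 0.019 0 -0.142 0
0.009 0.0 0.021 0 -0.158 0
0.009 0.0 0.023 0 -0.167 0
0.009 0.0 0.023 0 -0.167 0
```

>>> {"op": "move_arm", "data": {
  "commands": "0.001 0 0.002 0 -0.017 0;0.003 0 0.006 0 -0.042 0;0.004 0 0.009 0 -0.067 0;0.005 0 0.012 0 -0.092 0;0.007 0 0.016 0 -0.117 0;0.008 0 0.019 0 -0.142 0;0.009 0 0.023 0 -0.167 0;0.01 0 0.025 0 -0.183 0;0.01 0 0.027 0 -0.2 0;0.01 0 0.027 0 -0.2 0"
}}

```text
time_s: 33.32
ee_pos: [634.3, 180.4, 39.4]
tcp_rot: [3.141, -0.226, 0.287]
ft_force: [1.1, -0.3, -4.6]
width: 59.1
gripper_force: 60.0
```

>>> {"op": "move_arm", "data": {
  "commands": "0.002 0 0.003 0 -0.025 0;0.003 0 0.007 0 -0.05 0;0.005 0 0.01 0 -0.075 0;0.006 0 0.013 0 -0.1 0;0.007 0 0.017 0 -0.125 0;0.008 0 0.019 0 -0.142 0;0.009 0 0.021 0 -0.158 0;0.009 0 0.023 0 -0.167 0;0.009 0 0.023 0 -0.167 0"
}}

```text
time_s: 34.07
ee_pos: [639.4, 181.9, 31.0]
tcp_rot: [3.141, -0.052, 0.287]
ft_force: [0.7, 1.0, -2.8]
width: 59.4
gripper_force: 60.0
```

```bash
python3 - <<'E'
from h import *
pivot([-.6,-1.2,-1.8,-2.4,-2.98])
E
```

```text
0.001 0.0 0.001 0 -0.01 0
0.001 0.0 0.003 0 -0.02 0
0.002 0.0 0.004 0 -0.03 0
0.003 0.0 0.005 0 -0.04 0
0.003 0.0 0.007 0 -0.05 0
```

>>> {"op": "move_arm", "data": {
  "commands": "0.001 0 0.001 0 -0.01 0;0.001 0 0.003 0 -0.02 0;0.002 0 0.004 0 -0.03 0;0.003 0 0.005 0 -0.04 0;0.003 0 0.007 0 -0.049 0;0.003 0 0.007 0 -0.05 0;0.003 0 0.007 0 -0.05 0"
}}

```text
time_s: 34.65
ee_pos: [640.5, 182.3, 29.3]
tcp_rot: [3.141, 0.001, 0.287]
ft_force: [-7.3, -2.1, 8.1]
width: 59.1
gripper_force: 60.0
```

Flat at the predicted height (29.3). Release, retreat and check.

>>> {"op": "move_arm", "data": {
  "commands": "0 0 0 0 0 0;0 0 0 0 0 0;0 0 0 0 0 0;0 0 0 0 0 0",
  "gripper": 0.55
}}

```text
time_s: 34.98
ee_pos: [640.7, 182.3, 28.4]
tcp_rot: [3.141, 0.0, 0.287]
ft_force: [0.3, -0.5, 0.1]
width: 72.6
gripper_force: 0.0
```

>>> {"op": "move_arm", "data": {
  "commands": "0 0 -0.02 0 0 0;0 0 -0.06 0 0 0;0 0 -0.13 0 0 0;0 0 -0.2 0 0 0;0 0 -0.28 0 0 0;0 0 -0.35 0 0 0;0 0 -0.4 0 0 0;0 0 -0.4 0 0 0"
}}

```text
time_s: 35.65
ee_pos: [642.0, 182.8, 194.3]
tcp_rot: [3.14, -0.007, 0.287]
ft_force: [0.8, -0.6, 0.1]
width: 73.0
gripper_force: 0.0
```

>>> {"op": "move_arm", "data": {
  "commands": "-0.6 0.3 0 0 0 0;-0.6 0.3 0 0 0 0;-0.6 0.3 0 0 0 0;-0.6 0.3 0 0 0 0;-0.6 0.3 0 0 0 0;-0.6 0.3 0 0 0 0;-0.6 0.3 0 0 0 0;-0.6 0.3 0 0 0 0;-0.6 0.3 0 0 0 0;-0.6 0.3 0 0 0 0"
}}

```text
time_s: 36.48
ee_pos: [444.9, -0.2, 188.6]
tcp_rot: [3.141, 0.0, 0.287]
ft_force: [-0.0, -0.7, -0.8]
width: 73.1
gripper_force: 0.0
```

```bash
python3 - <<'E'
from h import *
for n in('top','scene'):
    p,W,_=cam(n); near=lambda x,y,r:np.hypot(W[...,0]-x,W[...,1]-y)<r
    save(p,'end_'+n+'.png',1.5)
    for t,c,R,a,b in(('collar',(475,-299),40,27,33.5),('flange',(489,-12.5),40,14,23),('web',(667,-153),40,33,39),('plate',(641,183),75,12,26),('glass',(640,382),45,20,130),('can',(795,-2),45,20,190)):
        m=near(*c,R)&(W[...,2]>a)&(W[...,2]<b)
        if m.sum()>5: r=cv2.minAreaRect(W[m][:,:2].astype(np.float32));print(n,t,m.sum(),np.round(r[0],1),np.round(r[1],1),round(r[2],1),np.round(np.percentile(W[m][:,2],[5,50,95]),1))
    m=near(640.5,182.5,45)&(W[...,2]>12);q=W[m];print('tilt',np.linalg.lstsq(np.c_[q[:,:2],np.ones(len(q))],q[:,2],rcond=None)[0][:2])
E
```

```text
top collar 115 [ 475.4 -299.1] [40.4 37.3] 89.9 [27.6 29.6 32.2]
top web 57 [ 666.7 -153.3] [32.8 10.1] 1.0 [33.7 35.8 38. ]
top plate 1002 [641.1 181.8] [100.8  60.1] 16.4 [17.6 20.2 22.7]
top glass 992 [639.7 380.8] [65.9 65.9] 8.0 [ 26.8  75.4 105.4]
top can 1042 [796.1  -2.1] [62.3 62.4] 19.2 [ 36.1 123.4 158.3]
tilt [0.00131914 0.00184724]
scene collar 51 [ 474.3 -300.9] [35.  40.4] 75.5 [27.7 30.2 33. ]
scene flange 208 [489.7 -15.2] [52.5 51. ] 30.1 [15.7 18.7 20.9]
scene web 43 [ 666.3 -154. ] [34.4 12.1] 2.8 [33.5 36.4 38.1]
scene plate 800 [639.2 180.2] [102.1  60.1] 16.5 [17.8 20.6 23. ]
scene glass 952 [639.2 380.1] [66.6 65.8] 81.3 [ 27.8  75.7 106.1]
scene can 1063 [ 7.997e+02 -3.000e-01] [58.6 64. ] 48.5 [ 33.5 121.4 158.6]
tilt [-4.42683522e-03 -3.88131356e-05]
```

View pics/end_top.png

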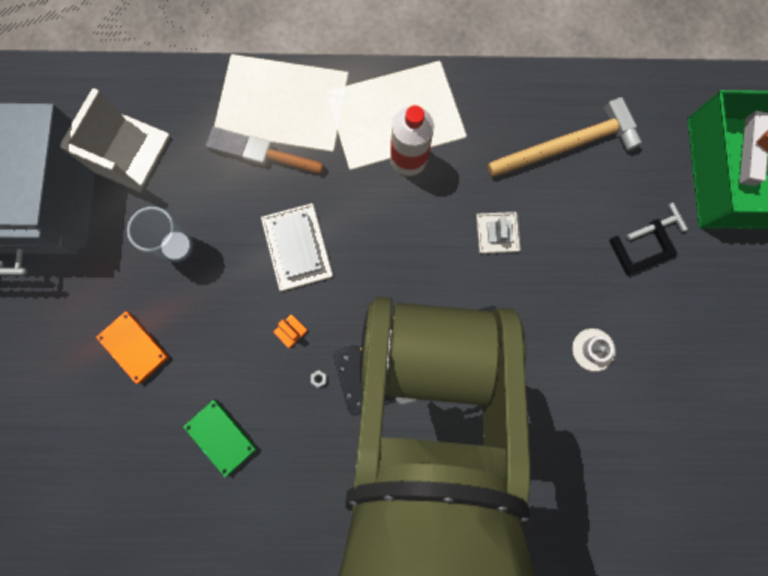

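The plate lies flat at tray (297,247), the tee at (498,232) and the collar at (597,349). The scene camera's depth shows the flange at its correct height (about 18 mm) in the dish. Glass and can are unmoved.

```bash
python3 -c "
from station import ctrl
print(ctrl.sign_off())"
```

```text
the job is handed in; nothing more can be done
None
```

The job is handed in at about 37 s: the collar is over the post, the flange in the dish and the T-piece in the square tray, then the base plate was pivoted from 25° until it lay flat in its tray; the can and glass did not move.

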